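# Turn the power module over under the low bench shelf and push it home

### The arm

A 6-joint arm with a two-finger parallel gripper is mounted at the origin on the work surface. World frame = base frame: x ahead of the robot, y to its left, z up, the work surface at z = 0. Lengths are in m, angles in rad, forces in N, time in s.
With the tool pointing down it reaches from about 0.35 to 0.975 m from the base axis. Payload 4.9 kg.
Tool frame: the origin (TCP) lies on the mounting face of the last link; the fingertips stand 173 mm ahead of it and the grasp point (between the pads) lies 155 mm ahead of it; z points along the fingers, y is the line along which they close (so a half turn about z gives the same grasp; the last joint's range is limited). The gripper opens to 85 mm and grips with 20 to 120 N. Pads are 22 mm wide; open, the fingers measure 114 mm over their backs; the gripper's body (76 mm by 85 mm) begins 54 mm behind the grasp point. The pads swing forward as they close: fully open they stand 13 mm farther back than shut.
Start: joints at [0.981, 0.053, 1.613, -0, 1.476, -0.119], TCP at [0.283, 0.557, 0.405] pointing down, gripper open.
Joint ranges: [-3.01, 3.01], [-1.01, 2.22], [0.06, 2.58], [-1.02, 4.17], [0.09, 2.62], [-3.14, 3.14]. Speed limits (rad/s): [2.57, 2.57, 3.14, 3.14, 3.14, 3.14].

### API

Orientations are given as a rotation vector (axis times angle).
In Python, from station import monitor, eyes, finish_job gives the robot as it stands. The module is installed in compiled form; this text tells all that it offers.
- The arm moves only by the tool step_arm, never from a script. Its argument "commands" is a list of rows, each a list of 3 entries, a list of its own where there are three numbers: the opening in per cent of the stroke, from 0 (shut) to 100 (fully open), then the shift along the tool's x, y, z in mm, then the turn about the tool's z in degrees. In form: [[hand, [x, y, z], yaw], ...]. A call has 1 to 12 rows; each row is the pose to reach, as a shift and turn from the pose commanded when the call began, along the tool's axes at that moment; what a row does not reach only later rows make up. A row lasts 1/8 s, in which the tool goes at most 62.5 mm and 10.7 degrees, less where a joint would pass 70% of its speed; a pose out of reach is approached as far as the arm can. A call with a gripper value outside its range is refused whole. The fingers move at their own pace and stop on an object; "squeeze" is the grip in N (left out, the last holds). Time passes only in rows, so rows that repeat a pose let the fingers close. It gives the time, the measured TCP pose, the force, the opening and the grip force at its end, in the units of the state.
- monitor.get_obs(): the state, without advancing time (a new reading comes with each control period).
- eyes.get_image(name): name is "scene" or "side" or "wrist"; returns the picture (480x640x3 uint8, red, green, blue); there is no depth.
- eyes.camera_info(name): a dict with "camera_matrix" (3x3 intrinsics, pixels), "k1" (the pictures are not rectified: a ray, as slopes to the right and down, at radius r is drawn at 1 + k1 r^2 times it, then the intrinsics apply), "extrinsics" (4x4, takes a point from camera to world coordinates). Camera axes: x right, y down, z forward; pixel columns grow to the right and rows downward; lengths in m; the calibration is good to about 2 mm. A picture is of the moment at which its call begins: read the wrist's pose just before it. camera_info takes no time and is no camera call; for the wrist camera it gives the pose at the moment of the call.
- finish_job(): hands the job in; it is judged then, once.
The state is a dict: "t": time; "q": joint angles; "dq": joint speeds; "effort": joint torques, N m; "tool_pos": TCP position; "tool_rot": TCP orientation; "contact_force": force on the tool from outside, world axes, zero at the start; "wrist_torque": the same for the moment, N m; "opening": finger opening in m; "grip_force": force on a finger pad.
Only numpy, scipy, OpenCV 4.12 (cv2) and the standard library are available. Lean on these libraries where they do the work, as an engineer would, in place of code of your own. Each camera call takes 0.05 s, during which the arm holds its last target. There are 200 camera calls.

### The job

The power-supply module under the low bench shelf was put in upside down, fins on the bench and feet in the air: roll it over to the right by its side handle, where it is and without drawing it out or knocking it against the shelf, so that it rests on its four feet. Then push it straight back under the shelf until it comes up squarely against the stop rail, and leave everything else as it is.

Things in the scene. Friction and masses are not known exactly. Their poses are not given: they have to be found in the camera images.
- module: Power-supply module: grey oblong box 200 mm long (x, into the bay), 80 wide (y), 64 high in all, 0.45 to 0.85 kg, centre of mass near its middle. Origin in its middle. Its z points from the finned to the footed side: up at the start (upside down, on its fins), down when turned over. Its y points left at the start. At the start its front 95 to 115 mm stick out before the shelf board
- fins (a point): middle of the module's finned side (z = -32 mm, fin ends): five aluminium fins 12 mm high along its length, outermost at y = +-38 mm; the box itself spans z = -20 to +26 mm. Axes as the module's. Rolled right over its lower right edge the module first stands on its side (it falls into this past about 0.9 rad; stable, 80 mm high, foot 58 mm wide)
- feet (a point): middle of the module's footed side (z = +32 mm, ends of the feet): four rubber feet 6 mm high at x = +-80, y = +-30 mm. Axes as the module's. Tipped about 0.65 rad on from standing on its side, the module falls onto these feet; the whole turn moves it about 140 mm to the right
- handle (a point): middle of the grip bar of the module's side handle (+y side: left at the start, right once turned): steel bar 8 mm thick, 56 long, parallel to the module's x, centre 35 mm out from the side face, 31 mm gap to the box; 67 mm ahead of the module's middle, at half height: at the start 32 mm above the bench, 28 mm free beneath, wholly in front of the shelf. Axes as the module's
- back (a point): middle of the module's back end face (100 mm behind its middle, half height). The front end face, 100 mm ahead of the middle, is flat. Axes as the module's
- shelf: fixed low shelf: plywood board 200 mm deep (x), 460 wide (y), underside 120 and top 136 mm above the bench, on four round posts (16 mm) at x = +-85, y = +-215 mm; open at front and back. Origin on the bench under the board's middle; x points away from the robot, y left; the board's front edge is at x = -100 mm
- stop: fixed aluminium stop rail 20 mm high, 380 long, on the bench beneath the rear of the shelf, parallel to its y. Origin on the bench at the middle of the face towards the robot, which the module's back end meets when home; x points away from the robot, square to that face. With the module home its front end still sticks out 20 to 40 mm before the shelf board
- multimeter: hand multimeter 75 x 150 x 38 mm lying on the shelf board, left part; origin under its middle; leave alone
- spool: black flanged spool, 56 mm across, 40 mm tall, standing on the shelf board, right part; origin under its middle; leave alone
- jar: small jar 36 mm across, 55 mm tall, standing on the bench beneath the shelf near its left end, behind and left of the module; origin under its middle; leave alone
- screwdriver: screwdriver lying on the bench in front of the right end of the shelf, about 200 mm long; leave alone
- board: loose circuit board 170 x 130 x 6 mm lying flat to the left of the shelf; origin under its middle; leave alone
- bin: blue open bin 120 x 90 x 45 mm right of the shelf; origin under its middle; leave alone
- cup: white cup 72 mm across, 85 mm tall, left of the shelf; origin under its middle; leave alone
Things that resemble listed ones, but are neither listed nor needed, are in the scene too. Leave any yellow look-alike of the module alone.

How it is judged:
On the way, in this order (a step that is already met when the one before it is completed fails the run):
1. the module has been turned over and lies on its feet (angle between module's own z axis and vertical above 3.04 rad and height (world z) of module below 0.037 m), for 0.2 s.
2. the module is pushed back squarely against the stop rail (x of back in the frame of stop above -0.006 m and angle between the x axis of module and the x axis of stop, either way round below 0.1 rad and y of module in the frame of shelf between -0.17 and 0.17 m), for 0.2 s.
At the end, for the whole second after the job is handed in: The module lies at rest on its feet on the bench (level within 0.1 rad, its middle under 37 mm high) between the shelf's posts (its middle within 170 mm of the shelf's middle, sideways), the middle of its back end within 6 mm of the stop rail's face and its length square to the rail within 0.1 rad (all of step 1 and all of step 2 and linear speed of module below 0.01 m/s); the robot touches nothing.
It fails at once if the module is drawn out from under the shelf (its middle more than 155 mm in front of the shelf's middle) (x of module in the frame of shelf below -0.155 m).
It fails at once if the module is knocked against the shelf (over 15 N) (contact force between module and shelf above 15 N).
It fails at once if another thing on the bench or shelf is moved more than 20 mm (distance of any of multimeter, spool, jar, screwdriver, board, bin, cup from where it was at the start of the episode above 0.02 m).
It also fails if it takes over 58 s, if anything falls off the work surface, if the arm or the gripper's body presses on something with over 40 N, if the wrist force passes 120 N, or if a joint passes its speed limit or range.

## Working session

There is one attempt and no reset: what is moved stays moved. The work goes in short steps, Python scripts to look and compute and a tool call to move; the robot and the scene stay as the last step left them, time stands still between calls to the robot, and variables do not carry over. Pictures are saved under pics/ and viewed, at most 10 in all, crops included, and the job is handed in when it is done.

Besides the shell and the picture viewer there is one more tool, called after ">>>" as name(argument=value, ...), one argument or row to a line, values as JSON. step_arm: Moves the arm, as the interface text tells. Its arguments: {"type":"object","properties":{"commands":{"type":"array"},"squeeze":{"type":"number"}},"required":["commands"]}

```bash
mkdir -p pics; cat > h.py <<'E'
import numpy as np, cv2
from station import monitor, eyes, finish_job
from scipy.spatial.transform import Rotation as R
def snap(n,f):
    im=eyes.get_image(n); cv2.imwrite(f'pics/{f}.png',im[:,:,::-1]); return im
def ray(n,u,v,info=None):
    c=info or eyes.camera_info(n); K=np.array(c["camera_matrix"]); T=np.array(c["extrinsics"]); k=c["k1"]
    p=cv2.undistortPoints(np.array([[[u,v]]],float),K,np.array([k,0,0,0,0.]))[0,0]
    return T[:3,3],T[:3,:3]@np.array([p[0],p[1],1])
def at(n,u,v,z,info=None):
    o,d=ray(n,u,v,info); return o+d*(z-o[2])/d[2]
def proj(n,P):
    c=eyes.camera_info(n); K=np.array(c["camera_matrix"]); T=np.linalg.inv(np.array(c["extrinsics"]))
    return cv2.projectPoints(np.array(P,float).reshape(-1,3),cv2.Rodrigues(T[:3,:3])[0],T[:3,3],K,np.array([c["k1"],0,0,0,0.]))[0][:,0]
E
python3 - <<'E'
from h import *
o=monitor.get_obs();print(o)
snap("scene","scene0");snap("side","side0")
for n in("scene","side"):print(np.round(eyes.camera_info(n)["extrinsics"],3))
E
```

```text
{'t': 0.0, 'q': array([ 9.81023122e-01,  5.33832898e-02,  1.61431160e+00,  6.75499157e-06,
        1.47600255e+00, -1.19018007e-01]), 'dq': array([0.00033944, 0.00091095, 0.00028168, 0.00073894, 0.00026206,
       0.0016809 ]), 'effort': array([ 1.25260012e-03, -3.93703973e+01, -3.70169663e+01, -2.26226683e-05,
        7.34141737e-03, -8.03456970e-06]), 'tool_pos': array([0.28333297, 0.55678646, 0.40343574]), 'tool_rot': array([-0.73248024, -3.05424936,  0.00309633]), 'contact_force': array([-0.24028763,  1.50541847, -0.09788623]), 'wrist_torque': array([ 0.04541517, -0.00966636,  0.01072316]), 'grip_force': 0.0, 'opening': 0.08541389086316242}
[[-0.27   0.709 -0.652  1.458]
 [ 0.963  0.189 -0.193  0.303]
 [-0.013 -0.679 -0.734  1.198]
 [ 0.     0.     0.     1.   ]]
[[ 0.816 -0.441  0.374 -0.038]
 [-0.578 -0.622  0.529 -0.722]
 [-0.    -0.648 -0.762  1.168]
 [ 0.     0.     0.     1.   ]]
```

View pics/scene0.png

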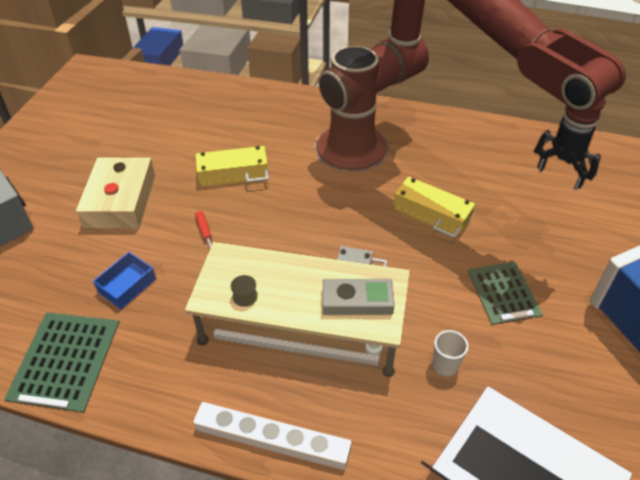

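View pics/side0.png

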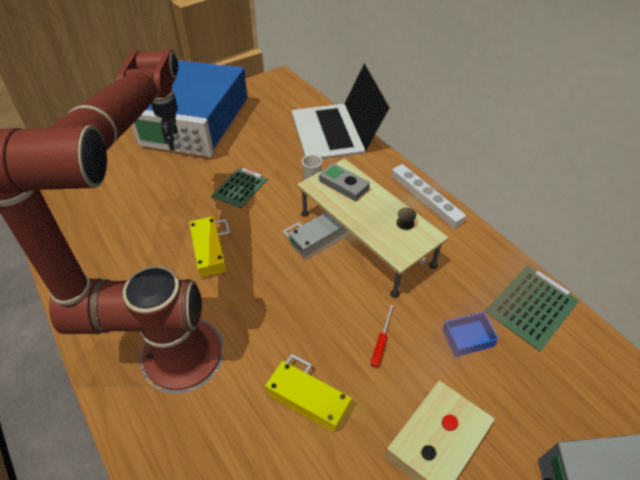

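The scene view shows the shelf at about (300,290), with one grey module whose feet and handle protrude at about (355,256). In the side view it is at (315,235). The other candidates are both yellow look-alikes, at scene (232,165) and (434,205). Only the grey one is under the shelf, so I'll confirm it with an enlarged crop.

```bash
python3 - <<'E'
import cv2,numpy as np
a=cv2.imread('pics/scene0.png')[225:385,180:430]; b=cv2.imread('pics/side0.png')[150:310,270:460]
cv2.imwrite('pics/c1.png',cv2.resize(a,None,fx=3.2,fy=3.2,interpolation=2)); cv2.imwrite('pics/c2.png',cv2.resize(b,None,fx=3.7,fy=3.7,interpolation=2))
E
```

```text
(no output)
```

View pics/c1.png

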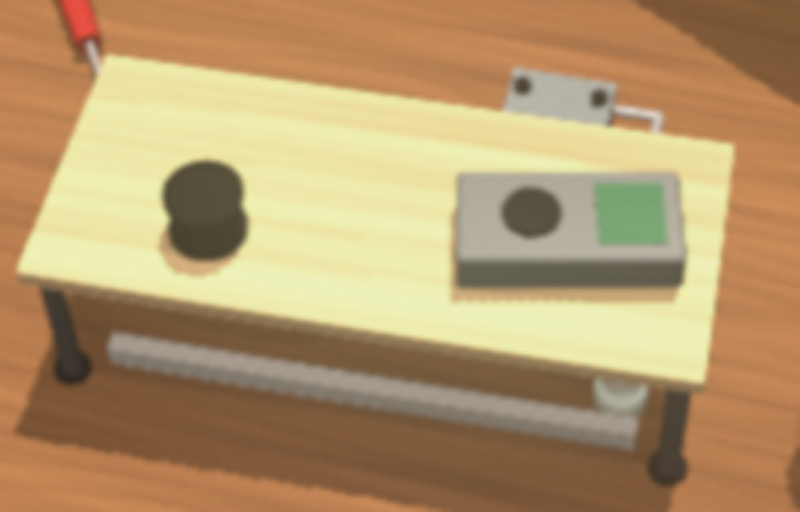

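View pics/c2.png

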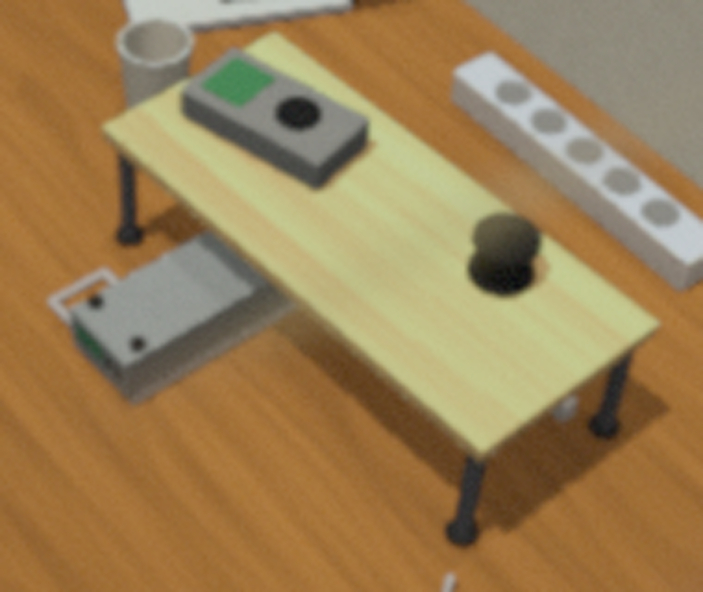

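The crops confirm the grey module. Its feet show at c1 (522,86) and (598,98), and the handle is on the left at c2 (78,285). The stop rail's upper edge runs in c1 from (113,335) to (637,412).

```bash
cat > m.py <<'E'
from h import *
A=lambda u,v,z:np.round(at("scene",u/3.2+180,v/3.2+225,z),4)
B=lambda u,v,z:np.round(at("side",u/3.7+270,v/3.7+150,z),4)
print("shelf scene FR FL RL RR",*[A(*p,.136) for p in[(105,57),(733,145),(703,382),(20,272)]])
print("shelf side FL FR RR RL",*[B(*p,.136) for p in[(105,128),(480,443),(657,322),(272,33)]])
print("feet scene R L",A(522,86,.064),A(598,98,.064)," side L R",B(96,301,.064),B(138,344,.064))
print("front top corners side L R",B(72,318,.058),B(122,365,.058),"bottom R",B(135,402,.0)," scene L R",A(615,85,.058),A(514,69,.058))
print("bar side",B(52,300,.032),B(107,271,.032),"scene front",A(660,117,.032))
print("stop scene R L",A(113,335,.02),A(637,412,.02))
print("screwdriver tip",B(450,578,.005))
print("posts base scene RR,RL",A(72,368,0),A(668,468,0)," side FL, FR",B(130,236,0),B(462,532,0))
E
python3 m.py
```

```text
shelf scene FR FL RL RR [ 0.5946 -0.1966  0.136 ] [0.5585 0.2591 0.136 ] [0.7559 0.2739 0.136 ] [ 0.79   -0.1792  0.136 ]
shelf side FL FR RR RL [0.5538 0.25   0.136 ] [ 0.5908 -0.1952  0.136 ] [ 0.784  -0.1861  0.136 ] [0.7482 0.2692 0.136 ]
feet scene R L [0.4812 0.0903 0.064 ] [0.478 0.149 0.064]  side L R [0.4706 0.1425 0.064 ] [0.4726 0.0825 0.064 ]
front top corners side L R [0.4464 0.1427 0.058 ] [0.452  0.0757 0.058 ] bottom R [0.4638 0.0769 0.    ]  scene L R [0.4565 0.158  0.058 ] [0.4605 0.079  0.058 ]
bar side [0.4549 0.1906 0.032 ] [0.5127 0.1917 0.032 ] scene front [0.4571 0.1953 0.032 ]
stop scene R L [ 0.7507 -0.1444  0.02  ] [0.7152 0.2309 0.02  ]
screwdriver tip [ 0.5635 -0.2156  0.005 ]
posts base scene RR,RL [ 0.7735 -0.1702  0.    ] [0.7413 0.2596 0.    ]  side FL, FR [0.5697 0.242  0.    ] [ 0.6025 -0.1855  0.    ]
```

>>> step_arm(
  commands=[
    [28,[-50,-33,0],-4],
    [28,[-100,-67,0],-8],
    [28,[-150,-101,0],-12],
    [28,[-200,-135,0],-17],
    [28,[-250,-169,10],-21],
    [28,[-300,-203,25],-25],
    [28,[-345,-233,50],-29.3],
    [28,[-345,-233,80],-29.3],
    [28,[-345,-233,80],-29.3],
    [28,[-345,-233,80],-29.3],
    [28,[-345,-233,80],-29.3],
  ],
)

```text
t: 1.48
tool_pos: [0.4855, 0.1936, 0.3265]
tool_rot: [-0.066, 3.138, 0.001]
contact_force: [-0.1, -0.2, -0.0]
opening: 0.0237
grip_force: 0.0
```

```bash
cat >> h.py <<'E'
def to(target,yawdir=None):
    o=monitor.get_obs(); M=R.from_rotvec(o['tool_rot']).as_matrix()
    d=M.T@(np.array(target)-o['tool_pos'])*1e3
    print("tcp",o['tool_pos'].round(4),"yangle",np.degrees(np.arctan2(M[1,1],M[0,1])).round(2),"zax",M[:,2].round(3),"shift",d.round(1),"F",o['contact_force'].round(1),"open",round(o['opening'],4),"grip",round(o['grip_force'],1),"t",o['t'])
E
python3 - <<'E'
from h import *
to([.485,.192,.193])
w=snap("wrist","w1"); np.save("w1.npy",eyes.camera_info("wrist"),allow_pickle=True)
print(proj("wrist",[[.456,.191,.032],[.513,.193,.032]]))
E
```

```text
tcp [0.4855 0.1936 0.3265] yangle 92.4 zax [ 0.003  0.001 -1.   ] shift [  0.9  -1.7 133.5] F [-0.1 -0.2 -0. ] open 0.0237 grip 0.0 t 1.475
[[319.41579617 191.34232091]
 [319.12910014 276.52141271]]
```

View pics/w1.png

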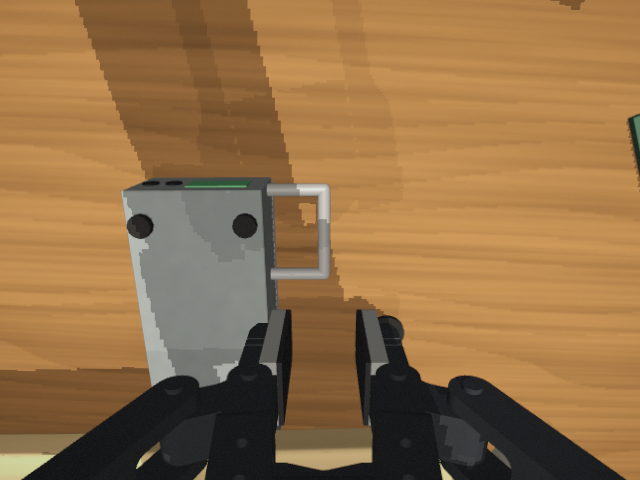

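The wrist view shows the bar upright from (324,190) to (323,273). The front box corners are at (123,192) and (264,190), with feet at (140,226) and (245,225).

```bash
python3 - <<'E'
from h import *
W=lambda u,v,z:at("wrist",u,v,z).round(4)
a,b=W(325,189,.032),W(323,274,.032);print("bar ends",a,b,"c",(a+b)/2,"yaw",np.arctan2(*(b-a)[[1,0]]))
l,r=W(245,225,.064),W(140,226,.064);print("feet R L",r,l,"yaw",np.arctan2(-(l-r)[0],(l-r)[1]))
print("corner",W(123,192,.058),W(265,190,.058), "left edge pt",W(150,370,.058))
print(W(500,450,.13))
# roll path
H=np.array([[40,-32],[40,26],[36,32],[-36,32]]);th=np.radians
def rot(p,t):return np.array([p[0]*np.cos(t)+p[1]*np.sin(t),-p[0]*np.sin(t)+p[1]*np.cos(t)])
off=np.array([0,40-8]);base=40.;k=0;px=40.
out=[]
sw=[90,90+np.degrees(np.arctan2(4,6)),180]
for d in range(0,181,6):
    if d>sw[0]+1e-6 and k==0:k=1;px+=58
    if d>sw[1] and k==1:k=2;px+=np.hypot(4,6)
    b=rot(np.array([-75,0])-H[k],th(d)); out.append((d,*np.round([px+b[0]+75,b[1]-32],0)))
print(out)
E
```

```text
bar ends [0.4544 0.1944 0.032 ] [0.5111 0.1955 0.032 ] c [0.48275 0.19495 0.032  ] yaw 0.019397919355754478
feet R L [0.4734 0.091  0.064 ] [0.4705 0.1502 0.064 ] yaw 0.04894735891082007
corner [0.4556 0.0805 0.058 ] [0.4514 0.1606 0.058 ] left edge pt [0.5724 0.0855 0.058 ]
[0.5606 0.2841 0.13  ]
[(0, np.float64(0.0), np.float64(0.0)), (6, np.float64(4.0), np.float64(12.0)), (12, np.float64(9.0), np.float64(23.0)), (18, np.float64(16.0), np.float64(34.0)), (24, np.float64(23.0), np.float64(44.0)), (30, np.float64(31.0), np.float64(53.0)), (36, np.float64(41.0), np.float64(61.0)), (42, np.float64(51.0), np.float64(69.0)), (48, np.float64(62.0), np.float64(75.0)), (54, np.float64(73.0), np.float64(80.0)), (60, np.float64(85.0), np.float64(84.0)), (66, np.float64(97.0), np.float64(86.0)), (72, np.float64(110.0), np.float64(87.0)), (78, np.float64(122.0), np.float64(87.0)), (84, np.float64(135.0), np.float64(86.0)), (90, np.float64(147.0), np.float64(83.0)), (96, np.float64(159.0), np.float64(85.0)), (102, np.float64(171.0), np.float64(86.0)), (108, np.float64(184.0), np.float64(85.0)), (114, np.float64(196.0), np.float64(84.0)), (120, np.float64(208.0), np.float64(81.0)), (126, np.float64(220.0), np.float64(77.0)), (132, np.float64(231.0), np.float64(72.0)), (138, np.float64(241.0), np.float64(66.0)), (144, np.float64(251.0), np.float64(59.0)), (150, np.float64(260.0), np.float64(51.0)), (156, np.float64(269.0), np.float64(42.0)), (162, np.float64(276.0), np.float64(33.0)), (168, np.float64(282.0), np.float64(22.0)), (174, np.float64(287.0), np.float64(11.0)), (180, np.float64(291.0), np.float64(0.0))]
```

>>> step_arm(
  commands=[
    [28,[2.7,1.5,40],0],
    [28,[2.7,1.5,80],0],
    [28,[2.7,1.5,110],0],
    [28,[2.7,1.5,125],0],
    [28,[2.7,1.5,133],0],
    [28,[2.7,1.5,133],0],
    [0,[2.7,1.5,133],0],
    [0,[2.7,1.5,133],0],
    [0,[2.7,1.5,133],0],
    [0,[2.7,1.5,133],0],
  ],
  squeeze=25,
)

```text
t: 2.78
tool_pos: [0.4832, 0.1944, 0.1929]
tool_rot: [-0.064, 3.139, 0.001]
contact_force: [-0.5, 0.3, 5.4]
opening: 0.0065
grip_force: 24.7
```

>>> step_arm(
  commands=[
    [0,[0,-2,-6],0],
    [0,[0,-4,-12],0],
    [0,[0,-9,-23],0],
    [0,[0,-16,-34],0],
    [0,[0,-23,-44],0],
    [0,[0,-31,-53],0],
    [0,[0,-31,-53],0],
  ],
)

```text
t: 3.65
tool_pos: [0.4842, 0.1628, 0.246]
tool_rot: [-0.062, 3.139, 0.001]
contact_force: [-0.3, 2.5, -0.5]
opening: 0.0067
grip_force: 24.5
```

```bash
python3 - <<'E'
from h import *
to([.483,.195,.193])
a=snap("side","s1")[150:310,270:460]; b=snap("wrist","w2")
a=cv2.resize(a,(570,480)); cv2.imwrite('pics/v1.png',cv2.resize(np.hstack([a,b])[:,:,::-1],(800,317)))
E
```

```text
tcp [0.4842 0.1628 0.246 ] yangle 92.26 zax [ 0.002  0.001 -1.   ] shift [ 0.  32.2 53. ] F [-0.3  2.5 -0.5] open 0.0067 grip 24.5 t 3.65
```

View pics/v1.png

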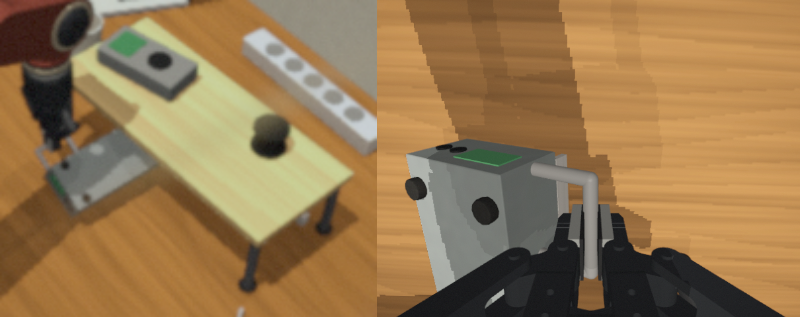

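Side view: the module has tipped about 30° with its handle in the fingers. Wrist view: the bar at about (592,220) lies between the pads, and the module is rolling to the right as intended.

>>> step_arm(
  commands=[
    [0,[0,-10,-8],0],
    [0,[0,-20,-16],0],
    [0,[0,-31,-22],0],
    [0,[0,-42,-27],0],
    [0,[0,-54,-31],0],
    [0,[0,-66,-33],0],
    [0,[0,-79,-34],0],
    [0,[0,-91,-34],0],
    [0,[0,-104,-33],0],
    [0,[0,-116,-31],0],
    [0,[0,-116,-31],0],
  ],
)

```text
t: 5.12
tool_pos: [0.4889, 0.0461, 0.2763]
tool_rot: [-0.061, 3.139, -0.002]
contact_force: [0.8, -1.8, 6.0]
opening: 0.0068
grip_force: 25.9
```

```bash
python3 - <<'E'
from h import *
to([.483,.195,.193])
a=snap("side","s2")[150:310,270:460]; b=snap("wrist","w3")
a=cv2.resize(a,(570,480)); cv2.imwrite('pics/v2.png',cv2.resize(np.hstack([a,b])[:,:,::-1],(800,317)))
E
```

```text
tcp [0.4889 0.0461 0.2763] yangle 92.22 zax [ 0.002 -0.001 -1.   ] shift [  0.3 149.2  83.1] F [ 0.8 -1.8  6. ] open 0.0068 grip 25.9 t 5.125
```

View pics/v2.png

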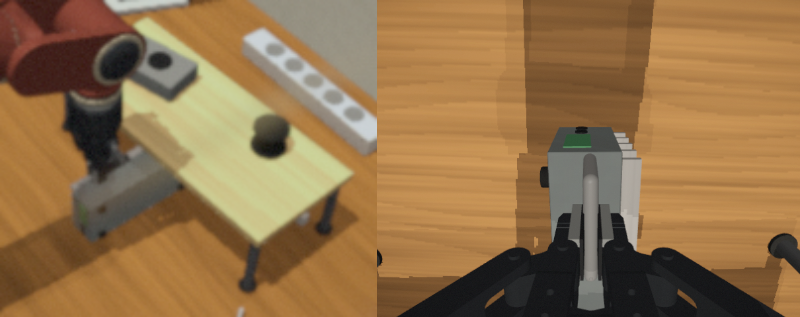

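The module now stands on its side with the handle on top. The bar is upright in the wrist view at about (590,220), and the feet face right.

>>> step_arm(
  commands=[
    [0,[0,-12,-2],0],
    [0,[0,-24,-3],0],
    [0,[0,-37,-3],0],
    [0,[0,-49,-1],0],
    [0,[0,-61,2],0],
    [0,[0,-73,6],0],
    [0,[0,-84,11],0],
    [0,[0,-94,17],0],
    [0,[0,-104,24],0],
    [0,[0,-104,24],0],
  ],
)

```text
t: 6.48
tool_pos: [0.4972, -0.062, 0.2626]
tool_rot: [-0.063, 3.127, -0.026]
contact_force: [-9.3, -14.3, 34.7]
opening: 0.0067
grip_force: 33.2
```

>>> step_arm(
  commands=[
    [0,[0,-2,-9],0],
    [0,[0,-3,-11],0],
    [0,[0,-3,-11],0],
  ],
)

```text
t: 6.85
tool_pos: [0.4938, -0.0606, 0.2647]
tool_rot: [-0.063, 3.137, -0.006]
contact_force: [-0.1, -3.3, 9.6]
opening: 0.0068
grip_force: 29.8
```

```bash
python3 - <<'E'
from h import *
to([.483,.195,.193])
a=snap("side","s3")[170:310,290:460]; b=snap("wrist","w4");c=snap("scene","c3")[200:360,200:400]
a=cv2.resize(a,(583,480)); 
cv2.imwrite('pics/v3.png',cv2.resize(np.hstack([a,b])[:,:,::-1],(800,314)))
E
```

```text
tcp [ 0.4938 -0.0606  0.2647] yangle 92.31 zax [ 0.004 -0.003 -1.   ] shift [  0.8 256.1  70.8] F [-0.1 -3.3  9.6] open 0.0068 grip 29.8 t 6.85
```

View pics/v3.png

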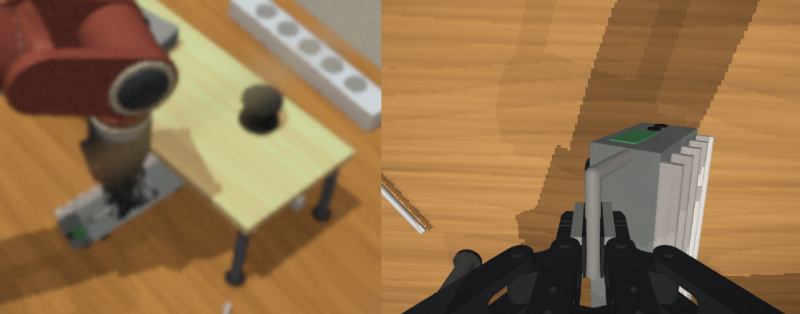

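The side view shows the module tipped well past its side position. In the wrist view the bar is at about (592,220) and the front face corners are (590,143), (655,152), (697,127) and (635,123). The force shows that my arc and the real one disagree, so I'll fit the pose from these points.

```bash
cat > fit.py <<'E'
from h import *
from scipy.optimize import least_squares
import sys
def model(p,L):
    # p: centre xyz, roll th, yaw ; local axes: x fwd, y left, z up at start
    return R.from_euler('zx',[p[4],p[3]]).apply(L)+p[:3]
L=np.array([[-100,40,26],[-100,40,-20],[-100,-40,-20],[-100,-40,26],[-95,75,0]])/1e3
f=lambda q:np.array([(q[0]-381)/.6541,q[1]/.6541])
px=np.array([f(q) for q in[(590,143),(655,152),(697,127),(635,123),(592,172)]])
best=None
for t0 in(1.9,2.2,2.5):
    s=least_squares(lambda p:np.r_[(proj("wrist",model(p,L))-px).ravel(),(p[4]-.04)/.05*2,],[.56,0,.05,t0,.04],x_scale=[.1,.1,.1,1,.3],loss='soft_l1')
    if best is None or s.cost<best.cost:best=s
p=best.x;print(p.round(4),"deg",np.degrees(p[3]).round(1),best.cost)
print((proj("wrist",model(p,L))-px).round(1).tolist())
print("bar",model(p,np.array([[-.067,.075,0]])).round(4))
C=np.array([[0,40,-32],[0,-40,-32],[0,-40,26],[0,-36,32],[0,36,32]])/1e3
print("hull y,z",model(p,C)[:,1:].round(4).tolist())
E
python3 fit.py
```

```text
[ 0.5572 -0.0184  0.0324  2.1615 -0.0283] deg 123.8 24.309639599118434
[[-0.8, -4.5], [0.5, 2.5], [-5.4, 3.2], [9.0, -2.6], [0.2, -0.1]]
bar [[ 0.4924 -0.0612  0.0962]]
hull y,z [[-0.0141, 0.0834], [0.0304, 0.017], [-0.0177, -0.0153], [-0.0249, -0.0153], [-0.065, 0.0445]]
```

>>> step_arm(
  commands=[
    [0,[0,-6,2],0],
    [0,[0,-12,4],0],
    [0,[0,-19,8],0],
    [0,[0,-25,12],0],
    [0,[0,-25,12],0],
  ],
  squeeze=20,
)

```text
t: 7.62
tool_pos: [0.4947, -0.0858, 0.2521]
tool_rot: [-0.063, 3.138, -0.006]
contact_force: [-0.1, -4.1, 9.5]
opening: 0.0066
grip_force: 30.0
```

>>> step_arm(
  commands=[
    [0,[0,-7,4],0],
    [0,[0,-13,9],0],
    [0,[0,-19,15],0],
    [0,[0,-25,21],0],
    [0,[0,-25,21],0],
  ],
)

```text
t: 8.25
tool_pos: [0.4952, -0.1108, 0.2299]
tool_rot: [-0.063, 3.14, -0.005]
contact_force: [1.0, -5.9, 5.7]
opening: 0.0066
grip_force: 30.4
```

>>> step_arm(
  commands=[
    [0,[0,-6,6],0],
    [0,[0,-11,12],0],
    [0,[0,-15,19],0],
    [0,[0,-19,26],0],
    [0,[0,-22,33],0],
    [0,[0,-24,39],0],
    [0,[0,-24,39],0],
  ],
)

```text
t: 9.12
tool_pos: [0.4956, -0.1337, 0.1906]
tool_rot: [0.063, -3.139, -0.002]
contact_force: [-2.2, -4.5, 6.0]
opening: 0.0068
grip_force: 30.4
```

```bash
python3 - <<'E'
from h import *
to([.483,-.1,.193])
a=snap("side","s4")[170:310,290:460]; b=snap("wrist","w5")
a=cv2.resize(a,(583,480)); 
cv2.imwrite('pics/v4.png',cv2.resize(np.hstack([a,b])[:,:,::-1],(800,314)))
E
```

```text
tcp [ 0.4956 -0.1337  0.1906] yangle 92.3 zax [-0.002  0.001 -1.   ] shift [11.3 34.1 -2.3] F [-2.2 -4.5  6. ] open 0.0068 grip 30.4 t 9.125
```

View pics/v4.png

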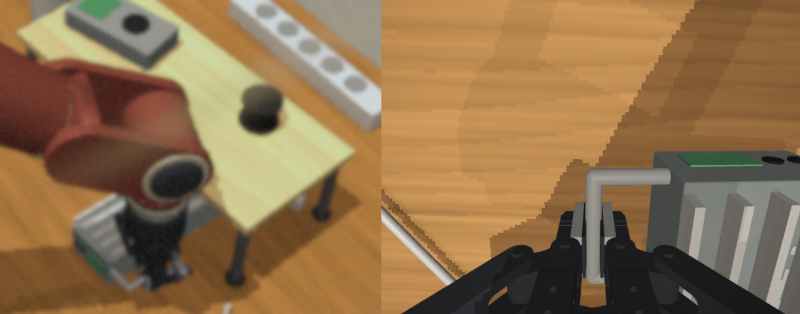

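The module lies on its feet with the fins up. In the wrist view the front right box corner is at about (669,182) at the top and (655,152) at the bottom. The bar is still in the fingers at (592,225).

```bash
python3 - <<'E'
from h import *
g=lambda u,v,z:at("wrist",(u-381)/.6541,v/.6541,z).round(4)
print("corner top",g(667,182,.052),g(799,180,.052),"bot",g(655,153,.006),g(797,152,.006),"bar corner",g(592,174,.032))
print("screwdriver pts",g(384,208,.005),g(450,283,.005))
E
```

```text
corner top [ 0.4578 -0.1031  0.052 ] [ 0.4548 -0.0473  0.052 ] bot [ 0.4586 -0.0982  0.006 ] [ 0.4547 -0.0154  0.006 ] bar corner [ 0.463  -0.1341  0.032 ]
screwdriver pts [ 0.5012 -0.2628  0.005 ] [ 0.5571 -0.2281  0.005 ]
```

>>> step_arm(
  commands=[
    [20,[0,0,0],0],
    [28,[0,0,0],0],
    [28,[0,0,0],0],
    [28,[0,0,-10],0],
    [28,[0,0,-40],0],
    [28,[0,0,-90],0],
    [28,[0,0,-130],0],
    [28,[0,0,-130],0],
  ],
)

```text
t: 10.22
tool_pos: [0.4967, -0.1333, 0.3247]
tool_rot: [-0.065, 3.135, -0.003]
contact_force: [0.0, -0.6, 0.5]
opening: 0.0238
grip_force: 0.0
```

```bash
python3 - <<'E'
from h import *
im=cv2.imread('pics/scene0.png'); s=cv2.cvtColor(im,cv2.COLOR_BGR2HSV)[:,:,1].astype(int)
pts=[]
for u in range(222,360,6):
    v0=int(332+(u-215)*(.143)); col=s[v0-10:v0+20,u]
    ok=np.where(col<70)[0]
    if len(ok): 
        i=ok[0]; pts.append((u,v0-10+i,v0-10+ok[-1]))
print(pts)
P=np.array(pts)
for j,z in((1,.02),(2,0.0)):
    a=np.polyfit(P[:,0],P[:,j]-.5*(1 if j==1 else -1),1); r=P[:,j]-np.polyval(a,P[:,0])
    X=[at("scene",u,np.polyval(a,u),z) for u in(222,354)]
    d=X[1]-X[0];print(z,X,"yaw",np.arctan2(-d[0],d[1]),r.std())
# module now: is it level? check obs
to([.39,-.058,.3])
E
```

```text
[(222, np.int64(330), np.int64(339)), (228, np.int64(331), np.int64(340)), (234, np.int64(332), np.int64(341)), (240, np.int64(333), np.int64(342)), (246, np.int64(334), np.int64(343)), (252, np.int64(335), np.int64(344)), (258, np.int64(336), np.int64(345)), (264, np.int64(337), np.int64(346)), (270, np.int64(338), np.int64(347)), (276, np.int64(339), np.int64(348)), (282, np.int64(340), np.int64(349)), (288, np.int64(341), np.int64(350)), (294, np.int64(342), np.int64(351)), (300, np.int64(343), np.int64(352)), (306, np.int64(344), np.int64(353)), (312, np.int64(345), np.int64(354)), (318, np.int64(346), np.int64(355)), (324, np.int64(347), np.int64(356)), (330, np.int64(348), np.int64(357)), (336, np.int64(349), np.int64(358)), (342, np.int64(350), np.int64(359)), (348, np.int64(351), np.int64(360)), (354, np.int64(352), np.int64(361))]
0.02 [array([ 0.74611052, -0.1297139 ,  0.02      ]), array([0.72382512, 0.17587166, 0.02      ])] yaw 0.07279798188466 0.0
0.0 [array([ 0.76001027, -0.12699298,  0.        ]), array([0.73683733, 0.17968833, 0.        ])] yaw 0.07541703303029844 1.6016846183925398e-14
tcp [ 0.4967 -0.1333  0.3247] yangle 92.37 zax [ 0.006 -0.002 -1.   ] shift [103.7  79.7  23.9] F [ 0.  -0.6  0.5] open 0.0238 grip 0.0 t 10.225
```

>>> step_arm(
  commands=[
    [47,[30,30,0],-1],
    [47,[79,77,0],-2],
    [47,[79,77,0],-2],
    [47,[79,77,40],-2],
    [47,[79,77,80],-2],
    [47,[79,77,115],-2],
    [47,[79,77,130],-2],
    [47,[79,77,136],-2],
    [47,[79,77,136],-2],
  ],
)

```text
t: 11.35
tool_pos: [0.4143, -0.06, 0.1853]
tool_rot: [-0.118, 3.139, -0.0]
contact_force: [-0.0, 0.7, 0.1]
opening: 0.0403
grip_force: 0.0
```

```bash
python3 - <<'E'
from h import *
to([.445,-.057,.189])
E
```

```text
tcp [ 0.4143 -0.06    0.1853] yangle 94.32 zax [ 0.001 -0.    -1.   ] shift [-30.9   0.6  -3.7] F [-0.   0.7  0.1] open 0.0403 grip 0.0 t 11.35
```

>>> step_arm(
  commands=[
    [47,[-12,0,-3],0],
    [47,[-22,0,-3],0],
    [47,[-28,0,-3],0],
    [47,[-32,0,-3],0],
    [47,[-38,0,-3],0],
    [47,[-46,0,-3],0],
    [47,[-54,0,-3],0],
    [47,[-62,0,-3],0],
    [47,[-70,0,-3],0],
    [47,[-78,0,-3],0],
    [47,[-86,0,-3],0],
    [47,[-92,0,-3],0],
  ],
)

```text
t: 12.85
tool_pos: [0.505, -0.0527, 0.1873]
tool_rot: [0.119, -3.135, -0.001]
contact_force: [-7.7, -0.6, 5.1]
opening: 0.0401
grip_force: 3.5
```

>>> step_arm(
  commands=[
    [47,[-5,0,0],0],
    [47,[-10,0,0],0],
    [47,[-14,0,0],0],
    [47,[-17,0,0],0],
    [47,[-20,0,0],0],
    [47,[-20,0,0],0],
  ],
)

```text
t: 13.6
tool_pos: [0.525, -0.0512, 0.1873]
tool_rot: [0.119, -3.137, -0.0]
contact_force: [-4.4, -0.2, 4.0]
opening: 0.04
grip_force: 2.3
```

>>> step_arm(
  commands=[
    [47,[-2,0,0],0],
    [47,[-4,0,0],0],
    [47,[-6,0,0],0],
    [47,[-6,0,0],0],
  ],
)

```text
t: 14.1
tool_pos: [0.5292, -0.0509, 0.1872]
tool_rot: [0.119, -3.127, -0.001]
contact_force: [-19.2, -1.8, 15.0]
opening: 0.04
grip_force: 9.7
```

>>> step_arm(
  commands=[
    [47,[-2,0,0],0],
    [47,[-3,0,0],0],
    [47,[-3,0,0],0],
  ],
)

```text
t: 14.48
tool_pos: [0.5305, -0.0509, 0.1872]
tool_rot: [0.12, -3.119, -0.001]
contact_force: [-32.8, -3.7, 26.4]
opening: 0.0401
grip_force: 16.5
```

```bash
python3 - <<'E'
from h import *
to([.43,-.057,.189])
a=snap("scene","sc5")[225:385,180:430]; b=snap("side","s5")[170:310,290:460]
b=cv2.resize(b,None,fx=512/140,fy=512/140,interpolation=2)[:,:]; a=cv2.resize(a,None,fx=3.2,fy=3.2,interpolation=2)
print(a.shape,b.shape)
cv2.imwrite('pics/v5.png',cv2.resize(np.hstack([a[:,:560],b[:512]])[:,:,::-1],(800,345)))
E
```

```text
tcp [ 0.5305 -0.0509  0.1872] yangle 94.39 zax [-0.021 -0.    -1.   ] shift [100.7   1.6   0.2] F [-32.8  -3.7  26.4] open 0.0401 grip 16.5 t 14.475
(512, 800, 3) (512, 622, 3)
```

>>> step_arm(
  commands=[
    [47,[4,0,0],0],
    [47,[10,0,0],0],
    [47,[30,0,0],0],
    [47,[60,0,0],0],
    [47,[70,0,-40],0],
    [47,[70,0,-100],0],
    [47,[70,0,-140],0],
    [47,[70,0,-140],0],
  ],
)

```text
t: 15.58
tool_pos: [0.4661, -0.0562, 0.3325]
tool_rot: [-0.118, 3.129, -0.005]
contact_force: [0.1, -0.9, -1.0]
opening: 0.0402
grip_force: 0.0
```

```bash
python3 - <<'E'
from h import *
to([.43,-.057,.189])
a=snap("scene","sc6")[225:385,180:430]; b=snap("wrist","w6")
a=cv2.resize(a,None,fx=3.2,fy=3.2,interpolation=2)[225:512,100:650]; b=b[200:480]
b=cv2.resize(b,(550,241))
cv2.imwrite('pics/v6.png',np.vstack([a,b])[:,:,::-1])
E
```

```text
tcp [ 0.4661 -0.0562  0.3325] yangle 94.33 zax [ 0.01  -0.003 -1.   ] shift [ 37.4   2.4 143.2] F [ 0.1 -0.9 -1. ] open 0.0402 grip 0.0 t 15.575
```

View pics/v6.png

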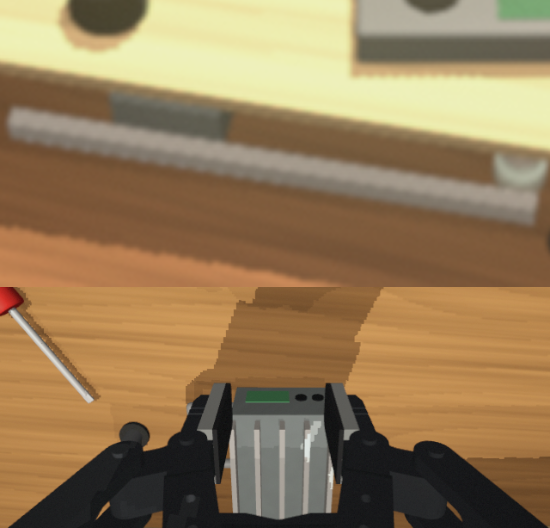

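The scene view shows the module's back end flush along the rail with no gap. The wrist view shows its front edge level from (232,388) to (330,387), square to the tool. As a last check I'll compute the front-face position.

```bash
python3 - <<'E'
from h import *
g=lambda u,v,z:at("wrist",u*640/550,(v-287)*280/241+200,z).round(4)
a,b=g(234,414,.052),g(329,414,.052);print(a,b,"yaw",np.arctan2(-(b-a)[0],(b-a)[1]))
a,b=g(236,389,.006),g(324,388,.006);print(a,b)
E
```

```text
[ 0.5364 -0.083   0.052 ] [ 0.531 -0.011  0.052] yaw 0.0748598477107663
[ 0.5397 -0.0863  0.006 ] [ 0.533  -0.0091  0.006 ]
```

The front face reads about 0.536–0.540, where 0.540 is expected, and the module is square at 0.075 rad. Vision leaves about 5 mm of doubt, so I'll confirm the seating with a gentle second touch.

>>> step_arm(
  commands=[
    [47,[0,0,60],0],
    [47,[0,0,110],0],
    [47,[0,0,140],0],
    [47,[0,0,142],0],
    [47,[-25,0,142],0],
    [47,[-45,0,142],0],
    [47,[-54,0,142],0],
    [47,[-58,0,142],0],
    [47,[-60,0,142],0],
    [47,[-60,0,142],0],
  ],
)

```text
t: 16.92
tool_pos: [0.5241, -0.0514, 0.1857]
tool_rot: [0.118, -3.139, -0.0]
contact_force: [-0.1, 0.6, 0.2]
opening: 0.04
grip_force: 0.0
```

>>> step_arm(
  commands=[
    [47,[-2,0,0],0],
    [47,[-4,0,0],0],
    [47,[-4,0,0],0],
  ],
)

```text
t: 17.3
tool_pos: [0.5279, -0.0512, 0.1856]
tool_rot: [0.119, -3.136, -0.0]
contact_force: [-5.6, -0.8, 3.3]
opening: 0.0401
grip_force: 2.6
```

>>> step_arm(
  commands=[
    [47,[-1,0,0],0],
    [47,[-2,0,0],0],
    [47,[-2,0,0],0],
  ],
)

```text
t: 17.68
tool_pos: [0.5288, -0.0511, 0.1855]
tool_rot: [0.119, -3.13, -0.0]
contact_force: [-14.6, -2.3, 11.8]
opening: 0.0402
grip_force: 7.2
```

The force rises stiffly at 0.528 again, with no sliding first, so the module stayed seated. I'll back away and hand in.

>>> step_arm(
  commands=[
    [47,[2,0,0],0],
    [47,[6,0,0],0],
    [47,[25,0,0],0],
    [47,[60,0,0],0],
    [47,[80,0,-40],0],
    [47,[80,0,-100],0],
    [47,[80,0,-120],0],
    [47,[80,0,-120],0],
  ],
)

```text
t: 18.68
tool_pos: [0.4513, -0.0571, 0.3081]
tool_rot: [-0.118, 3.134, -0.003]
contact_force: [-0.2, -0.1, -0.1]
opening: 0.0404
grip_force: 0.0
```

```bash
python3 - <<'E'
from h import *
to([.43,-.05,.3]); print(finish_job())
E
```

```text
tcp [ 0.4513 -0.0571  0.3081] yangle 94.33 zax [ 0.006 -0.002 -1.   ] shift [20.8  8.7  8. ] F [-0.2 -0.1 -0.1] open 0.0404 grip 0.0 t 18.675
the job is handed in; nothing more can be done
None
```

I rolled the module over onto its feet and pushed it back squarely against the stop rail, a second touch found it still seated, and I handed the job in at 18.7 s with the arm clear (no verdict was returned).

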